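# Turn the turntable deck onto its locating pin and press it home

### The arm

A 6-joint arm with a two-finger parallel gripper is mounted at the origin on the work surface; the furniture and walls round the work are solid. World frame = base frame: x ahead of the robot, y to its left, z up, the work surface at z = 0. Lengths are in m, angles in rad, forces in N, time in s.
With the tool pointing down it reaches from about 0.25 to 0.725 m from the base axis. Payload 4 kg.
Tool frame: the origin (TCP) lies midway between the tips of the shut fingers; the grasp point (between the pads) lies 19 mm behind it; z points along the fingers, y is the line along which they close (so a half turn about z gives the same grasp; the last joint's range is limited). The gripper opens to 85 mm and grips with 20 to 120 N. Pads are 22 mm wide; open, the fingers measure 114 mm over their backs; the gripper's body (76 mm by 85 mm) begins 54 mm behind the grasp point. The pads swing forward as they close: fully open they stand 13 mm farther back than shut.
Start: joints at [1.249, 0.241, 0.005, 1.335, 0, 1.571], TCP at [0.158, 0.474, 0.231] pointing down, gripper open.
Joint ranges: [-2.72, 2.72], [-1.05, 1.87], [-1.09, 1.28], [-1.99, 2.15], [-1.42, 1.44], [-3.14, 3.14]. Speed limits (rad/s): [2.79, 2.79, 3.14, 3.14, 3.14, 3.14].

### API

Orientations are given as a unit quaternion [x, y, z, w].
In Python, from workcell import bot gives the robot as it stands. The module is installed in compiled form; this text tells all that it offers.
- The arm moves only by the tool drive_tool, never from a script. Its arguments are lists of equal length, an entry for each row: "slide": the shift along the tool's x, y, z scaled (see below), a list of three; "rotation": the turn, a rotation vector about the tool's x, y, z scaled (see below), a list of three. A call has exactly 8 rows; each row is the pose to reach, as a shift and turn from the pose commanded when the call began, along the tool's axes at that moment; what a row does not reach only later rows make up. The controller multiplies each number of a shift by 250 mm and each number of a turn by 0.5 rad. A row lasts 1/8 s, in which the tool goes at most 62.5 mm and 10.7 degrees, less where a joint would pass 70% of its speed; a pose out of reach is approached as far as the arm can. A call with a number of a shift or a turn outside -1 to 1 is refused whole. A call with a gripper value outside its range is refused whole. "gripper" is the opening, from 0 (shut) to 1 (fully open), set as the call begins (left out, the last holds). The fingers move at their own pace and stop on an object; the grip force is fixed at half the most. Time passes only in rows, so rows that repeat a pose let the fingers close, or fill a call up. It gives the time, the measured TCP pose, the force, the opening and the grip force at its end, in the units of the state.
- bot.get_obs(): the state, without advancing time (a new reading comes with each control period).
- bot.camera(name): name is "side" or "top" or "wrist"; returns a dict with "image" (384x512x3 uint8, red, green, blue), "z_map" (384x512 float32, m along the optical axis (not along the pixel's ray), 0 where there is no reading), "camera_matrix" (3x3 intrinsics, pixels), "xyz" and "orientation" of the camera in the world. Camera axes: x right, y up, looking along -z (the intrinsics and any distortion apply to the point x, -y, -z); pixel columns grow to the right and rows downward; lengths in m; the calibration is good to about 2 mm. A picture is of the moment at which its call begins.
- bot.job_done(): hands the job in; it is judged then, once.
The state is a dict: "clock": time; "joint_pos": joint angles; "joint_vel": joint speeds; "tau": joint torques, N m; "eef_pos": TCP position; "tool_rot": TCP orientation; "ft_force": force on the tool from outside, world axes, zero at the start; "ft_torque": the same for the moment, N m; "grip_width": finger opening in m; "grasp_force": force on a finger pad.
Only numpy, scipy, OpenCV 4.12 (cv2) and the standard library are available. Lean on these libraries where they do the work, as an engineer would, in place of code of your own. Each camera call takes 0.05 s, during which the arm holds its last target. There are 200 camera calls.

### The job

The deck of the model railway turntable is riding high because its notch is not over the brass locating pin, which stands just inside the small brass block on the rim. With the fingertips only, push the deck round by its green girders until the yellow-edged notch lies over the pin, then press down on the middle of the bridge until the deck is fully home, level and flush with the rim, and leave it. Do not lift the deck, and leave the rolling stock and the other things around it where they are.

Things in the scene. Friction and masses are not known exactly. Their poses are not given: they have to be found in the camera images.
- turntable_pit: Round turntable pit fixed to the baseboard, at any yaw: grey rim wall 74 to 91 mm from the axis, rim top 26 mm above the board. Origin on the axis at board level, z up. The brass pin stands in the pit at +y, marked by a brass block (9x15x4 mm) on the rim just outside it; approach-track stubs lie on the rim at +x and -x. A low spindle on the axis guides the deck.
- deck: Loose grey round deck, 140 mm across, 6 mm thick, 0.12 kg, on the spindle (0.75 mm play). Origin: centre of its underside, z up. The bridge runs along its x, its only notch is at +y. It starts 8 mm too high (origin 28 mm above the board), turned 0.6 rad or more from its fit. A side push under 1 N on a girder turns it; it stays where left. Seated: origin at 20 mm, grey top flush with the rim.
- girder_a (a point): Middle of the +x end of the bridge, 49 mm from the deck's centre, half-way up the girders. Here and at the -x end stand two green girder plates, each 36 mm long (31 to 67 mm from the centre), 4 mm thick (17 to 21 mm either side of the bridge's middle line), tops 23 mm above the deck's underside. The grey deck outside them is flat; the middle 60 mm of the bridge has no girders.
- girder_b (a point): The same point at the -x end of the bridge.
- pin (a point): Top of the brass locating pin, 8 mm in diameter with a round head, 64 mm from the turntable's axis and 27 mm above the board: 1 mm below the underside of the raised deck. Unless the notch is over it, a pressed deck catches on the pin there and tips (about 0.07 rad, centre 2 to 3 mm too high); once seated, the pin's head shows in the notch.
- notch (a point): Middle of the notch in the deck's rim, 64 mm from the deck's centre, 6 mm above its underside. The notch is 13 mm wide (2.5 mm to spare either side of the pin), 16 mm deep, open outward and edged in yellow.
- deck_center (a point): Centre of the deck at the height of the tops of its two steel rails (8 mm either side of the middle line), 38.5 mm above the board at the start, 30.5 mm when seated: the place to press.
- collar (a joint): White friction collar under the deck's middle that carries it: 0 m at the start (up), grows as it is pressed down, 0.008 with the deck seated. It gives way at a push of about 4 N and stays down.
- loco_shunter: Bystander: red shunting locomotive, 30x123x47 mm, loose; origin at the centre of its underside.
- van_green: Bystander: green box van with grey roof, 30x116x44 mm, loose; origin at the centre of its underside.
- coal_wagon: Bystander: dark open coal wagon, 29x108x27 mm, loose; origin at the centre of its underside.
- sand_block: Bystander: brown cork sanding block, 41x69x26 mm, loose; origin at the centre of its underside.
- buffer_stop: Bystander: short track length with a red buffer stop, 40x82x28 mm, loose; origin at the centre of its underside.

How it is judged:
On the way:
1. the deck's notch has been turned over the pin (within 5 mm) (horizontal distance between notch and pin below 0.005 m), for 0.1 s.
At the end, for the whole second after the job is handed in: The deck is seated in the pit: its origin at most 21.3 mm above the board (20 mm is fully home), its notch within 4.5 mm of the pin, tilted less than 0.03 rad, on the axis within 3 mm, at rest (z of deck in the frame of turntable_pit between 0.018 and 0.0213 m and horizontal distance between notch and pin below 0.0045 m and angle between deck's own z axis and vertical below 0.03 rad and horizontal distance between deck and turntable_pit below 0.003 m and linear speed of deck below 0.01 m/s and angular speed of deck below 0.1 rad/s); the robot touches nothing.
It fails at once if the deck is lifted more than 5 mm above where it rode (z of deck in the frame of turntable_pit above 0.033 m).
It fails at once if a bystander is moved more than 15 mm (distance of any of loco_shunter, van_green, coal_wagon, sand_block, buffer_stop from where it was at the start of the episode above 0.015 m).
It also fails if it takes over 51 s, if anything falls off the work surface, if the arm or the gripper's body presses on something with over 40 N, if the wrist force passes 120 N, or if a joint passes its speed limit or range.

## Working session

There is one attempt and no reset: what is moved stays moved. The work goes in short steps, Python scripts to look and compute and a tool call to move; the robot and the scene stay as the last step left them, time stands still between calls to the robot, and variables do not carry over. Pictures are saved under pics/ and viewed, at most 10 in all, crops included, and the job is handed in when it is done.

Besides the shell and the picture viewer there is one more tool, called after "Call:" as name(argument=value, ...) on one line, values as JSON. drive_tool: Moves the arm, as the interface text tells. Shifts and turns lie within -1 to 1; 1 stands for 250 mm of shift or 0.5 rad of turn. Its arguments: {"type":"object","properties":{"slide":{"type":"array","items":{"type":"array","items":{"type":"number"}}},"rotation":{"type":"array","items":{"type":"array","items":{"type":"number"}}},"gripper":{"type":"number"}},"required":["slide","rotation"]}

```bash
mkdir -p pics; cat > h.py <<'E'
import numpy as np, cv2
from scipy.spatial.transform import Rotation as R
from workcell import bot
def pts(c):
    z=c["z_map"]; K=c["camera_matrix"]; v,u=np.mgrid[:384,:512]
    p=np.stack([(u-K[0,2])/K[0,0]*z,-(v-K[1,2])/K[1,1]*z,-z],-1)
    return p@R.from_quat(c["orientation"]).as_matrix().T+c["xyz"]
def save(n,im): cv2.imwrite("pics/"+n,im[...,::-1])
E
python3 - <<'E'
from h import *
o=bot.get_obs(); print(o["clock"],o["eef_pos"],o["tool_rot"],o["ft_force"])
c=bot.camera("top"); s=bot.camera("side"); print(c["xyz"],c["orientation"],c["camera_matrix"],s["xyz"])
np.savez("c0.npz",**c)
save("a.png",np.vstack([c["image"]])); save("b.png",s["image"])
E
```

```text
0.0 [0.15793336 0.47373017 0.2304031 ] [ 1.60203398e-01  9.87083457e-01 -1.04308039e-03 -1.76370653e-04] [-0.2879641  -0.13137445 -0.45287673]
[0.20240665 0.14257141 1.06660162] [ 0.10727115 -0.09431365 -0.65583895  0.74126453] [[447.69973321   0.         253.48341785]
 [  0.         447.69973321 195.64529915]
 [  0.           0.           1.        ]] [ 0.27378255 -0.62689298  0.53595684]
```

View pics/a.png

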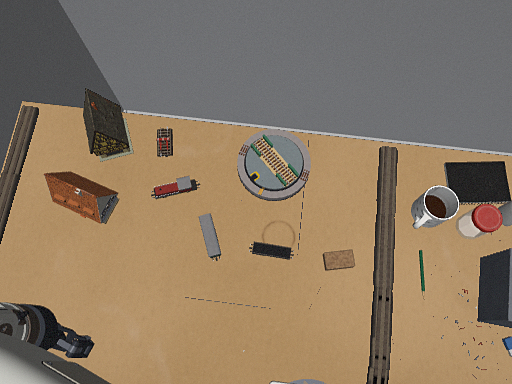

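View pics/b.png

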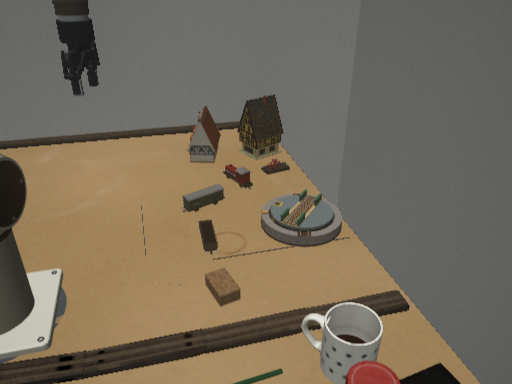

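The top view shows the turntable at about (274,164), with the notch near (254,176) and possibly the brass block near (261,190). I'll zoom in and measure.

```bash
python3 - <<'E'
from h import *
c=dict(np.load("c0.npz")); P=pts(c); im=c["image"]
save("c.png",cv2.resize(im[120:210,225:325],None,fx=6,fy=6,interpolation=cv2.INTER_CUBIC))
sub=np.zeros((384,512),bool); sub[120:210,225:325]=1
hsv=cv2.cvtColor(im,cv2.COLOR_RGB2HSV)
board=P[sub&(abs(P[...,2])<.012)][:,2]; print("board",np.median(board))
q=P[sub&(P[...,2]>.019)&(P[...,2]<.060)]
(x,y),r=cv2.minEnclosingCircle(q[:,:2].astype(np.float32)); print("circle",x,y,r)
for uv in [(254,176),(261,190),(274,164)]: print(uv,P[uv[1],uv[0]])
E
```

```text
board 0.0003049843192239887
circle 0.5981810688972473 0.14233459532260895 0.09247735142707825
(254, 176) [0.56438283 0.18669017 0.00373967]
(261, 190) [0.5222037  0.16442614 0.02915233]
(274, 164) [0.58869553 0.1404841  0.039978  ]
```

View pics/c.png

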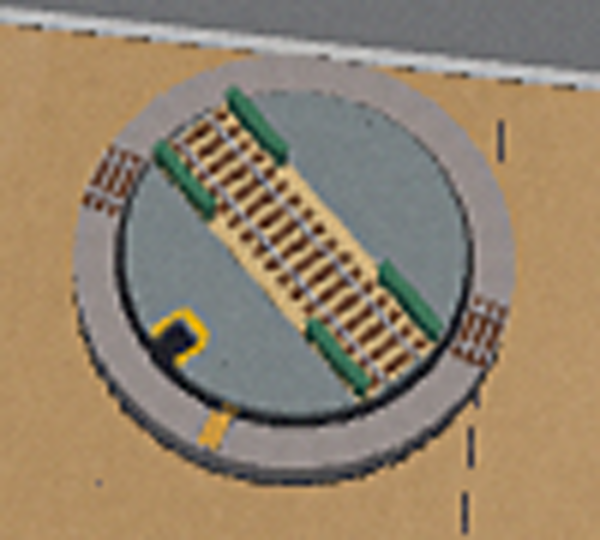

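The crop shows the brass block at (215,427), the notch at (180,335), stubs at (113,180) and (481,332), and girder tops at (258,125), (186,180), (411,300) and (340,357).

```bash
cat >> h.py <<'E'
def plane(c,uv,z):
    uv=np.atleast_2d(np.array(uv,float)); K=c["camera_matrix"]
    d=np.c_[(uv[:,0]-K[0,2])/K[0,0],-(uv[:,1]-K[1,2])/K[1,1],-np.ones(len(uv))]@R.from_quat(c["orientation"]).as_matrix().T
    o=c["xyz"]; return (o+d*((z-o[2])/d[:,2])[:,None])[:,:2]
def measure(c,zd=.034,box=(120,210,225,325)):
    im=c["image"]; hsv=cv2.cvtColor(im,cv2.COLOR_RGB2HSV); a,b,e,f=box
    m=np.zeros(im.shape[:2],bool); m[a:b,e:f]=1
    h,s,v=[hsv[...,i].astype(int) for i in range(3)]
    g=m&(h>65)&(h<95)&(s>100)&(v>40); ye=m&(h>20)&(h<29)&(s>190)&(v>150)
    n=lambda k:np.argwhere(k)[:,::-1]
    return n(g),n(ye)
E
python3 - <<'E'
from h import *
c=dict(np.load("c0.npz")); P=pts(c)
f=lambda u,v:(225+(u-2.5)/6,120+(v-2.5)/6)
st=plane(c,[f(113,180),f(481,332)],.028); ctr=st.mean(0)
print("stubs",st,ctr)
gd=plane(c,[f(258,125),f(186,180),f(411,300),f(340,357)],.051); print("girders",gd,gd.mean(0))
q=P[120:210,225:325].reshape(-1,3); q=q[(q[:,2]>.022)&(q[:,2]<.031)]
rr=np.linalg.norm(q[:,:2]-ctr,axis=1); q=q[(rr>.071)&(rr<.1)]
from scipy.optimize import least_squares
hull=cv2.convexHull(q[:,:2].astype(np.float32))[:,0]
s=least_squares(lambda p:np.hypot(*(hull-p[:2]).T)-p[2],[*ctr,.09],loss="soft_l1",f_scale=.001).x; print("rim",s)
O=(s[:2]+gd.mean(0)+ctr)/3
b=plane(c,[f(215,427)],.03)[0]; nt=plane(c,[f(180,335)],.034)[0]
ang=lambda v:np.degrees(np.arctan2(v[1],v[0]))
print("O",O,"block",b,ang(b-O),np.hypot(*(b-O)),"stub axis",ang(st[0]-st[1]),"notch",ang(nt-O),np.hypot(*(nt-O)))
print("bridge",ang(gd[0]+gd[1]-gd[2]-gd[3]))
g,y=measure(c); G=plane(c,g,.051); print(len(g),len(y)); 
E
```

```text
stubs [[0.62198503 0.22034949]
 [0.57404277 0.06252227]] [0.5980139  0.14143588]
girders [[0.64389333 0.16285956]
 [0.61630186 0.18917279]
 [0.57591375 0.09337282]
 [0.54848545 0.11911259]] [0.5961486  0.14112944]
rim [0.59836973 0.14193442 0.0912583 ]
O [0.59751074 0.14149991] block [0.51988302 0.16558756] 162.76104259913154 0.08127901662357591 stub axis 73.10309399522812 notch 134.36554795759213 0.059737253428209
bridge 45.780482959242725
161 17
```

Call:
drive_tool(slide=[[-0.15, -0.07, 0], [-0.35, -0.15, 0], [-0.55, -0.24, 0], [-0.75, -0.33, 0], [-0.9, -0.4, 0], [-1, -0.44, 0], [-1, -0.44, 0], [-1, -0.44, 0]], rotation=[[0, 0, 0], [0, 0, 0], [0, 0, 0], [0, 0, 0], [0, 0, 0], [0, 0, 0], [0, 0, 0], [0, 0, 0]], gripper=0)

```text
clock: 1.1
eef_pos: [0.36, 0.291, 0.231]
tool_rot: [0.16, 0.987, -0.0, -0.0]
ft_force: [-0.5, -0.3, -0.1]
grip_width: -0.0001
grasp_force: 0.0
```

Call:
drive_tool(slide=[[-0.15, -0.07, 0], [-0.35, -0.15, 0.05], [-0.55, -0.24, 0.1], [-0.75, -0.33, 0.2], [-0.9, -0.4, 0.3], [-1, -0.44, 0.4], [-1, -0.44, 0.4], [-1, -0.44, 0.4]], rotation=[[0, 0, 0.15], [0, 0, 0.3], [0, 0, 0.5], [0, 0, 0.7], [0, 0, 0.85], [0, 0, 0.9], [0, 0, 0.9], [0, 0, 0.9]])

```text
clock: 2.1
eef_pos: [0.5623, 0.1088, 0.1316]
tool_rot: [0.375, 0.927, 0.0, -0.0]
ft_force: [0.8, -0.6, 1.0]
grip_width: -0.0001
grasp_force: 0.0
```

```bash
python3 - <<'E'
from h import *
c=bot.camera("wrist"); np.savez("c1.npz",**c); save("d.png",c["image"])
o=bot.get_obs(); print(o["clock"],o["eef_pos"],R.from_quat(o["tool_rot"]).as_matrix().round(3),o["ft_force"],c["xyz"])
E
```

```text
2.15 [0.56258417 0.10897714 0.13224852] [[-0.718  0.696  0.001]
 [ 0.696  0.718  0.001]
 [-0.     0.001 -1.   ]] [ 0.65923325  0.59958641 -0.33574514] [0.50211796 0.16553067 0.27382118]
```

View pics/d.png

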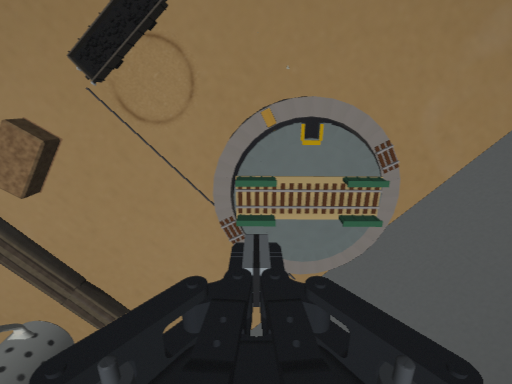

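The wrist view shows the brass block at (269,117), the notch at (312,131), girders near (257,181), (366,182), (256,220) and (361,221), and stubs at (387,157) and (232,230).

```bash
cat >> h.py <<'E'
ang=lambda v:np.degrees(np.arctan2(v[1],v[0]))
def girders(c,z,O=(.598,.1415)):
    """bridge centre and yaw from the green girder pixels near the deck"""
    im=c["image"]; hsv=cv2.cvtColor(im,cv2.COLOR_RGB2HSV).astype(int)
    P=pts(c); m=(hsv[...,0]>60)&(hsv[...,0]<95)&(hsv[...,1]>90)&(np.hypot(P[...,0]-O[0],P[...,1]-O[1])<.078)&(P[...,2]>z-.004)
    q=P[m][:,:2]; (cx,cy),(w,h),a=cv2.minAreaRect(q.astype(np.float32))
    if w<h: a+=90
    e=ang(np.cov(q.T)[:,0]) ; w_,V=np.linalg.eigh(np.cov(q.T))
    return len(q),(cx,cy),(w,h),a,ang(V[:,1])%180,q.mean(0)
E
python3 - <<'E'
from h import *
c=dict(np.load("c1.npz"))
print("girders",girders(c,.051)); t=dict(np.load("c0.npz")); print("top",girders(t,.051))
st=plane(c,[(387,157),(232,230)],.028); O=st.mean(0); print("stub",O,ang(st[0]-st[1]))
b=plane(c,[(269,117)],.03)[0]; n=plane(c,[(312,131)],.034)[0]
print("block",b,ang(b-O),"notch",n,ang(n-O),np.hypot(*(n-O)))
P=pts(c); print(P[205,330],P[200,480][2],P[240,320])
E
```

```text
girders (992, (0.5964432954788208, 0.14128470420837402), (0.13362489640712738, 0.043996915221214294), 45.4234619140625, np.float64(45.56679601250369), array([0.59647777, 0.14231935]))
top (121, (0.5973703265190125, 0.14152662456035614), (0.13090118765830994, 0.04322517663240433), 45.47374725341797, np.float64(45.216910566745305), array([0.59632176, 0.14077674]))
stub [0.59642779 0.14149276] 73.15808241114141
block [0.51789109 0.165767  ] 162.82458603012893 notch [0.55251608 0.18481819] 135.38505149286001 0.06168736920642565
[0.61687108 0.15234619 0.03592613] -0.3458141604893429 [0.64016866 0.12120756 0.03413445]
```

Call:
drive_tool(slide=[[-0.008, -0.007, 0], [-0.008, -0.007, 0.1], [-0.008, -0.007, 0.2], [-0.008, -0.007, 0.28], [-0.008, -0.007, 0.32], [-0.008, -0.007, 0.34], [-0.008, -0.007, 0.35], [-0.008, -0.007, 0.35]], rotation=[[0, 0, 0], [0, 0, 0], [0, 0, 0], [0, 0, 0], [0, 0, 0], [0, 0, 0], [0, 0, 0], [0, 0, 0]])

```text
clock: 3.15
eef_pos: [0.5635, 0.105, 0.0444]
tool_rot: [0.376, 0.926, 0.0, 0.0]
ft_force: [-0.0, 0.0, 1.1]
grip_width: -0.0
grasp_force: 0.0
```

```bash
python3 - <<'E'
from h import *
c=bot.camera("wrist"); save("e.png",c["image"]); 
o=bot.get_obs(); print(o["clock"],o["eef_pos"],o["ft_force"])
print(girders(c,.051))
E
```

```text
3.2 [0.56357345 0.1049315  0.0444309 ] [-0.03204794  0.27320998  0.32362807]
(2015, (0.5969759225845337, 0.14147984981536865), (0.13382071256637573, 0.04513441026210785), 45.81513595581055, np.float64(34.35218270923019), array([0.60272189, 0.15804369]))
```

View pics/e.png

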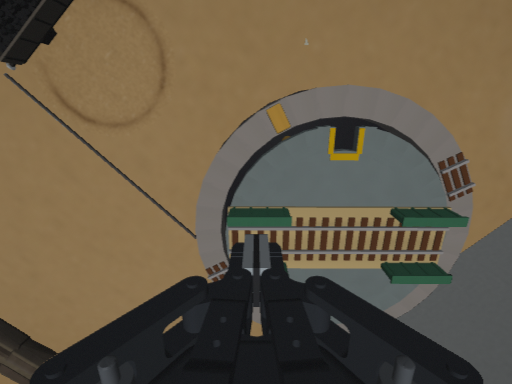

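The fingertips (257,240) are between the two girders at the −x end, and the wrist force is low. I'll push the deck round along the arc.

Call:
drive_tool(slide=[[-0.017, 0.001, 0], [-0.031, 0.002, 0], [-0.044, 0.005, 0], [-0.054, 0.008, 0], [-0.064, 0.011, 0], [-0.073, 0.014, 0], [-0.083, 0.018, 0], [-0.083, 0.018, 0]], rotation=[[0, 0, -0.175], [0, 0, -0.314], [0, 0, -0.454], [0, 0, -0.559], [0, 0, -0.663], [0, 0, -0.768], [0, 0, -0.873], [0, 0, -0.873]])

```text
clock: 4.2
eef_pos: [0.5816, 0.0936, 0.0443]
tool_rot: [0.167, 0.986, 0.0, 0.0]
ft_force: [-0.1, -0.1, -0.3]
grip_width: 0.0002
grasp_force: 0.0
```

```bash
cat > m.py <<'E'
from h import *
import sys
n=sys.argv[1]
c=bot.camera("wrist"); save(n+"w.png",c["image"]); np.savez(n+"w.npz",**c)
t=bot.camera("top"); np.savez(n+"t.npz",**t)
o=bot.get_obs(); print(o["clock"],o["eef_pos"],o["ft_force"],"tool y",ang(R.from_quat(o["tool_rot"]).as_matrix()[:2,1]))
for k in (c,t): print(girders(k,.045))
E
python3 m.py f
```

```text
4.3 [0.58129398 0.09358663 0.04410344] [-0.30385796  0.15757115 -0.14734679] tool y 70.73739625349539
(2695, (0.5973770022392273, 0.14143437147140503), (0.13341613113880157, 0.044673722237348557), 64.45446014404297, np.float64(52.84870573428523), array([0.59750374, 0.15811431]))
(127, (0.5959150195121765, 0.14394903182983398), (0.1314866691827774, 0.04500981792807579), 60.52399444580078, np.float64(52.11403312456969), array([0.59932809, 0.15955918]))
```

Call:
drive_tool(slide=[[-0.006, 0, 0], [-0.012, 0.001, 0], [-0.017, 0.001, 0], [-0.022, 0.001, 0], [-0.026, 0.002, 0], [-0.029, 0.002, 0], [-0.029, 0.002, 0], [-0.029, 0.002, 0]], rotation=[[0, 0, -0.06], [0, 0, -0.12], [0, 0, -0.17], [0, 0, -0.22], [0, 0, -0.26], [0, 0, -0.29], [0, 0, -0.29], [0, 0, -0.29]])

```text
clock: 5.3
eef_pos: [0.5882, 0.0916, 0.0438]
tool_rot: [0.095, 0.995, -0.0, 0.0]
ft_force: [-0.5, 0.5, -0.1]
grip_width: -0.0003
grasp_force: 0.0
```

```bash
python3 m.py g
```

```text
5.4 [0.58811053 0.09164426 0.04380331] [-1.87548872  0.30659193  1.31478535] tool y 79.09369668372703
(2675, (0.5975300073623657, 0.14156755805015564), (0.13326714932918549, 0.04474082961678505), 72.11695861816406, np.float64(60.392205414810235), array([0.5952342 , 0.15796672]))
(121, (0.5992059707641602, 0.14483806490898132), (0.12603357434272766, 0.04368974268436432), 71.68161010742188, np.float64(59.840974820502275), array([0.59886054, 0.16217537]))
```

View pics/gw.png

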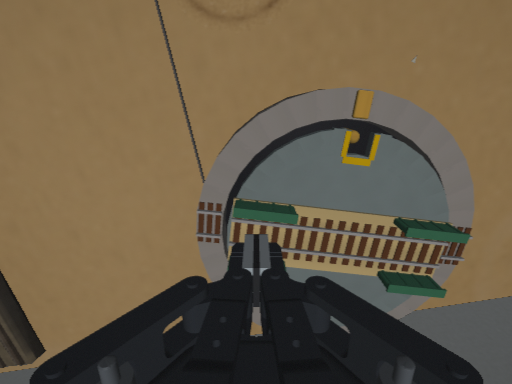

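The pin's head is visible in the notch at (354,137), near its left edge. A bit more CCW turn is needed, so I'll compute the amount.

```bash
python3 - <<'E'
from h import *
c=dict(np.load("gw.npz")); O=np.array([.5974,.1415])
save("h.png",cv2.resize(c["image"][80:180,320:420],None,fx=6,fy=6,interpolation=cv2.INTER_CUBIC))
for nm,uv,z in [("pin",(354,137),.026),("block",(364,104),.03),("stubL",(210,223),.0275),("stubR",(457,242),.0275)]:
    p=plane(c,[uv],z)[0]; print(nm,p,ang(p-O),np.hypot(*(p-O)))
E
```

```text
pin [0.53532843 0.15978036] 163.59005516279137 0.06470743021308638
block [0.51757524 0.1651975 ] 163.46547922282517 0.0832680248316229
stubL [0.57280406 0.06330189] -107.46011997298324 0.08197502212227863
stubR [0.61711523 0.2216168 ] 76.17528126905438 0.08250691794988672
```

View pics/h.png

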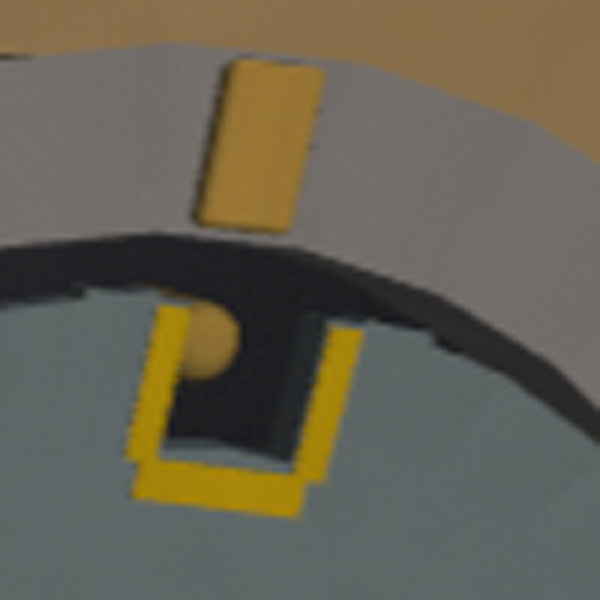

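```bash
python3 - <<'E'
from h import *
c=dict(np.load("gw.npz")); O=np.array([.5974,.1415])
f=lambda u,v:(320+(u-2.5)/6,80+(v-2.5)/6)
for nm,uv,z in [("pin",(199,338),.024),("notchmid",(251,352),.034),("L",(186,345),.034),("R",(318,365),.034),("block",(262,147),.030)]:
    p=plane(c,[f(*uv)],z)[0]; print(nm,p,ang(p-O),np.hypot(*(p-O)))
E
```

```text
pin [0.53491414 0.15975831] 163.71168466247954 0.06509875677888757
notchmid [0.53534477 0.16116133] 162.4199249802554 0.0650954628415751
L [0.53355686 0.1552446 ] 167.85040128054646 0.06530590345829493
R [0.5377327  0.16724906] 156.65768024915297 0.06498616007968089
block [0.51754125 0.16478735] 163.7429586877398 0.08318485954880502
```

Call:
drive_tool(slide=[[-0.003, 0, 0], [-0.005, 0, 0], [-0.005, 0, 0], [0.008, 0, 0], [0.017, 0, 0], [0.017, 0, -0.06], [0.017, 0, -0.14], [0.017, 0, -0.14]], rotation=[[0, 0, -0.02], [0, 0, -0.04], [0, 0, -0.04], [0, 0, 0], [0, 0, 0.1], [0, 0, 0.15], [0, 0, 0.2], [0, 0, 0.2]])

```text
clock: 6.4
eef_pos: [0.586, 0.0928, 0.0816]
tool_rot: [0.145, 0.989, 0.001, 0.003]
ft_force: [0.8, -0.2, 0.1]
grip_width: 0.0
grasp_force: 0.0
```

```bash
python3 m.py i; python3 - <<'E'
from h import *
c=dict(np.load("iw.npz")); O=np.array([.5974,.1415])
K=c["camera_matrix"]; p=R.from_quat(c["orientation"]).inv().apply(np.array([.535,.16,.032])-c["xyz"])
u=int(K[0,2]-K[0,0]*p[0]/p[2]); v=int(K[1,2]+K[1,1]*p[1]/p[2]); print(u,v)
u0,v0=max(u-50,0),max(v-50,0); print(u0,v0)
save("j.png",cv2.resize(c["image"][v0:v0+100,u0:u0+100],None,fx=6,fy=6,interpolation=cv2.INTER_CUBIC))
E
```

```text
6.5 [0.58423945 0.09252833 0.07930265] [-0.83853122  0.17548023  0.49001724] tool y 73.38191348763965
(1835, (0.5972089767456055, 0.14132525026798248), (0.13398656249046326, 0.04396197199821472), 73.30957794189453, np.float64(64.67022357215441), array([0.59584179, 0.15548388]))
(124, (0.5995514988899231, 0.14506463706493378), (0.12812308967113495, 0.04454641789197922), 73.57693481445312, np.float64(62.22611887340855), array([0.59796847, 0.16089136]))
328 126
278 76
```

View pics/j.png

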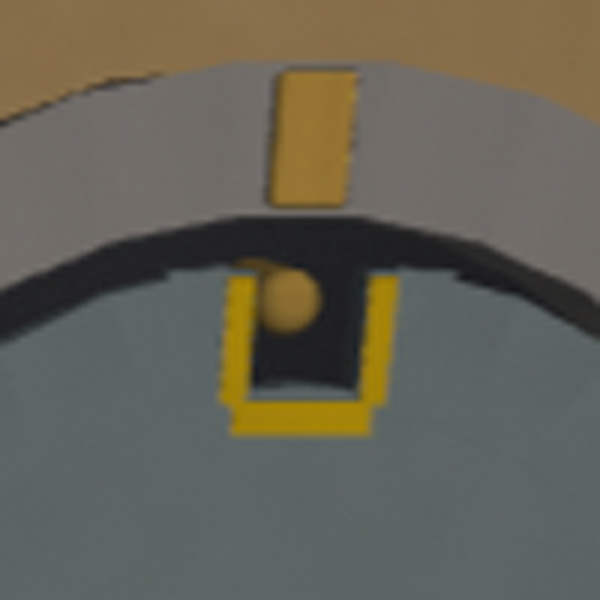

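The notch is centred on the pin once parallax is allowed for (deck yaw 73.3° against pin about 163.5°). Next I'll move over the deck centre.

Call:
drive_tool(slide=[[0.005, 0.05, 0], [0.005, 0.1, 0], [0.005, 0.15, 0], [0.005, 0.2, 0], [0.005, 0.202, 0.04], [0.005, 0.202, 0.08], [0.005, 0.202, 0.12], [0.005, 0.202, 0.12]], rotation=[[0, 0, 0], [0, 0, 0], [0, 0, 0], [0, 0, 0], [0, 0, 0], [0, 0, 0], [0, 0, 0], [0, 0, 0]])

```text
clock: 7.5
eef_pos: [0.596, 0.1405, 0.0472]
tool_rot: [0.145, 0.989, -0.001, -0.001]
ft_force: [-1.0, 0.3, 0.2]
grip_width: 0.0002
grasp_force: 0.0
```

```bash
python3 m.py k
```

```text
7.6 [0.59707681 0.14086012 0.04859137] [0.29887499 0.5155348  0.44052688] tool y 73.33439436520011
(3204, (0.5973578095436096, 0.14157524704933167), (0.13376468420028687, 0.04416068643331528), 73.33827209472656, np.float64(73.02728161373395), array([0.5940838 , 0.14330559]))
(42, (0.597920835018158, 0.19110286235809326), (0.054529353976249695, 0.03863110393285751), 5.910667896270752, np.float64(75.12453113534345), array([0.59480351, 0.19374534]))
```

Call:
drive_tool(slide=[[0, 0, 0.03], [0, 0, 0.04], [0, 0, 0.048], [0, 0, 0.056], [0, 0, 0.063], [0, 0, 0.069], [0, 0, 0.074], [0, 0, 0.076]], rotation=[[0, 0, 0], [0, 0, 0], [0, 0, 0], [0, 0, 0], [0, 0, 0], [0, 0, 0], [0, 0, 0], [0, 0, 0]])

```text
clock: 8.6
eef_pos: [0.5971, 0.1412, 0.0304]
tool_rot: [0.145, 0.989, -0.0, 0.0]
ft_force: [-3.1, -1.0, 9.1]
grip_width: 0.0005
grasp_force: 4.1
```

Call:
drive_tool(slide=[[0, 0, 0.002], [0, 0, 0.004], [0, 0, 0.006], [0, 0, 0.006], [0, 0, 0.006], [0, 0, 0.006], [0, 0, 0.006], [0, 0, 0.006]], rotation=[[0, 0, 0], [0, 0, 0], [0, 0, 0], [0, 0, 0], [0, 0, 0], [0, 0, 0], [0, 0, 0], [0, 0, 0]])

```text
clock: 9.6
eef_pos: [0.5972, 0.1412, 0.0302]
tool_rot: [0.145, 0.989, 0.0, 0.0]
ft_force: [-5.2, -1.8, 13.2]
grip_width: 0.0001
grasp_force: 6.4
```

The height is 0.0302 and barely changes as force rises, so the deck is against its stop. I'll retract and check.

Call:
drive_tool(slide=[[0, 0, -0.02], [0, 0, -0.08], [0, 0, -0.16], [0, 0, -0.25], [0, 0, -0.35], [0, 0, -0.45], [0, 0, -0.5], [0, 0, -0.5]], rotation=[[0, 0, 0], [0, 0, 0], [0, 0, 0], [0, 0, 0], [0, 0, 0], [0, 0, 0], [0, 0, 0], [0, 0, 0]])

```text
clock: 10.6
eef_pos: [0.598, 0.1415, 0.1544]
tool_rot: [0.145, 0.989, 0.0, 0.001]
ft_force: [-0.2, -0.5, -1.0]
grip_width: 0.0001
grasp_force: 0.0
```

```bash
python3 m.py l; python3 - <<'E'
from h import *
c=dict(np.load("lw.npz")); P=pts(c); q=P.reshape(-1,3); O=np.array([.5974,.1415])
d=q[:,:2]-O; r=np.hypot(*d.T); a=np.radians(73.3); y=-d[:,0]*np.sin(a)+d[:,1]*np.cos(a)
k=(r<.068)&(abs(y)>.025)&(q[:,2]>.015)&(q[:,2]<.045); A=np.c_[q[k][:,:2]-O,np.ones(k.sum())]
for _ in range(4):
    s=np.linalg.lstsq(A,q[k][:,2],rcond=None)[0]
print("deck plane",s,k.sum())
m=(r>.076)&(r<.089)&(q[:,2]>.02)&(q[:,2]<.035); print("rim z",np.median(q[m][:,2]),"deck z +y/-y",np.median(q[k&(y>0)][:,2]),np.median(q[k&(y<0)][:,2]))
E
```

```text
10.7 [0.59674461 0.14115745 0.15242771] [ 0.09384579 -0.17870528 -0.51639446] tool y 73.36696822702831
(706, (0.5970132350921631, 0.14109820127487183), (0.13340875506401062, 0.04328075796365738), 73.64691925048828, np.float64(73.10217863944337), array([0.59639104, 0.14108595]))
(57, (0.5874916315078735, 0.18791042268276215), (0.09756585210561752, 0.04494636878371239), 2.3848178386688232, np.float64(170.47706413399536), array([0.60975087, 0.18781324]))
deck plane [-0.0006172  -0.00166213  0.02552044] 6307
rim z 0.02561612176991196 deck z +y/-y 0.025522922982384455 0.025530645043155498
```

View pics/lw.png

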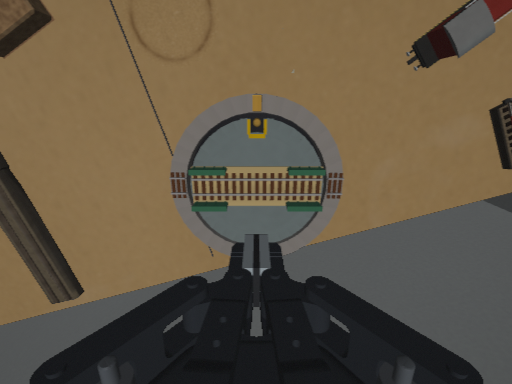

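The deck is flush and level with the rim, and the pin's head shows centred in the notch at (257,123). The arm is clear.

```bash
python3 -c "
from workcell import bot
print(bot.job_done())"
```

```text
the job is handed in; nothing more can be done
None
```

The job is handed in at about 11 s of the 51 s: the last camera check showed the notch over the pin and the deck level and flush with the rim, with the arm clear and the bystanders never approached; no verdict was returned.

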